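Fetch the deep socket from under the sliding cover

ROBOT

A 6-joint arm with a two-finger parallel gripper is mounted at the origin on the work surface. World frame = base frame: x ahead of the robot, y to its left, z up, the work surface at z = 0. Lengths are in m, angles in rad, forces in N, time in s.
With the tool pointing down it reaches from about 0.375 to 0.975 m from the base axis. Payload 3.8 kg.
Tool frame: the origin (TCP) lies midway between the tips of the shut fingers; the grasp point (between the pads) lies 19 mm behind it; z points along the fingers, y is the line along which they close (so a half turn about z gives the same grasp; the last joint's range is limited). The gripper opens to 85 mm and grips with 20 to 120 N. Pads are 22 mm wide; open, the fingers measure 114 mm over their backs; the gripper's body (76 mm by 85 mm) begins 54 mm behind the grasp point. The pads swing forward as they close: fully open they stand 13 mm farther back than shut.
Start: joints at [-1.249, 0.264, 1.604, -0, 1.274, -0.037], TCP at [0.237, -0.632, 0.231] pointing down, gripper open.
Joint ranges: [-2.63, 2.63], [-0.94, 2.18], [0.31, 2.57], [-1.31, 4.45], [0, 2.66], [-2.55, 2.55]. Speed limits (rad/s): [2.57, 2.57, 3.14, 3.14, 3.14, 3.14].

INTERFACE

Orientations are given as a rotation vector (axis times angle).
In Python, from workcell import bot gives the robot as it stands.
- The arm moves only by the tool jog_arm, never from a script. Its argument "motion" is a list of rows, each a list of 5 numbers: the opening, from -1 (shut) to 1 (fully open), then the shift along the tool's x, y, z in mm, then the turn about the tool's z in degrees. In form: [[claw, x, y, z, twist], ...]. A call has 1 to 10 rows; each row shifts and turns the commanded pose from where the row before left it, along the tool's axes as they then stand; what a row does not reach is not made up. A row lasts 1/12 s, in which the tool goes at most 41.7 mm and 7.16 degrees, less where a joint would pass 70% of its speed; a pose out of reach is approached as far as the arm can. A call with a gripper value outside its range is refused whole. The fingers move at their own pace and stop on an object; "force" is the grip in N (left out, the last holds). Time passes only in rows, so rows that do not move let the fingers close. It gives the time, the measured TCP pose, the force, the opening and the grip force at its end, in the units of the state.
- bot.read_state(): the state, without advancing time (a new reading comes with each control period).
- bot.read_camera(name): name is "scene" or "side" or "wrist"; returns (picture, depth): 400x640x3 uint8, red, green, blue; 400x640 float32, m along the optical axis (not along the pixel's ray), 0 where there is no reading.
- bot.get_calibration(name): a dict with "vfov" (degrees; the focal length in pixels is half the picture's height over the tangent of half this angle, whatever the lens; pixels are square), "cx", "cy" (the principal point, pixels), "rvec" (rotation vector, rad) and "tvec" (3), from world to camera coordinates, as OpenCV has them; the wrist camera has in their place "tool_from_camera" (4x4, takes a point from camera to tool coordinates, whose origin is the TCP and whose axes are the flange's). Camera axes: x right, y down, z forward; pixel columns grow to the right and rows downward; lengths in m; the calibration is good to about 2 mm. A picture is of the moment at which its call begins: read the wrist's pose just before it. get_calibration takes no time and is no camera call.
- bot.finish_job(): hands the job in; it is judged then, once.
The state is a dict: "time": time; "q": joint angles; "joint_vel": joint speeds; "joint_torque": joint torques, N m; "tool_pos": TCP position; "tcp_rot": TCP orientation; "wrist_force": force on the tool from outside, world axes, zero at the start; "torque": the same for the moment, N m; "width": opening from 0.0 (shut) to 1.0 (fully open); "grip_force": force on a finger pad.
Only numpy, scipy, OpenCV 4.12 (cv2) and the standard library are available. Lean on these libraries where they do the work, as an engineer would, in place of code of your own. Each camera call takes 0.05 s, during which the arm holds its last target. There are 200 camera calls.

TASK

Take hold of the bar on the socket case's cover and slide the cover along its rails right over to the other end of the case, without lifting it off, so that all three pockets are open. Then find the pocket with the thick deep socket, lift the socket out and lay it down flat on the floor of the open steel tray (lower it in, do not drop it). Leave the two thin pieces in their pockets, leave the cover at the other end, and leave the hammer, the spray can and the wrench on the bench alone.

Things in the scene. Friction and masses are not known exactly. Their poses are not given: they have to be found in the camera images.
- case: Fixed grey socket case, 152 (x) x 414 (y) x 60 mm high. Origin: centre of its underside; x away from the robot at yaw 0. Walls along y (54 to 76 mm either side of its y axis) carry flat rails 52 mm above the bench, with guide lips 8 mm higher outside x = 68.5 mm and end stops at y = +195 and -195 mm. Pockets in the +y half; the -y half has bare rails: the cover parks there. Position and yaw vary.
- pockets (a point): Middle pocket's centre, on its floor (12 mm above the bench), at y = +97.5 mm in the case's frame, same axes. Three pockets side by side along y at -54, 0 and +54 mm from here, each 108 mm long (x), 40 mm wide (y), with ribs 22 mm high between. A finger trough 56 mm wide (x from -28 to +28), 6 mm deeper, without ribs and open at the ends, crosses them all along y.
- cover_handle (a point): Centre of the pull bar on the loose aluminium cover, axes as the case's. Plate 132 (x) x 180 (y) x 4 mm, about 0.35 kg, flat on the rails over the pockets. Bar 90 mm along x, 14 x 14 mm, centre 88 mm above the bench, 25 mm free under it, legs at x = +37 and -37. At the start the bar is near y = +97 mm in the case's frame; at the far end stop y = -105 mm.
- socket_center (a point): Centre of the loose deep socket: steel, 100 mm long (its x), 32 mm in diameter, with a 32 x 32 mm square shoulder on the last 28 mm of its +x end so that it does not roll; about 0.3 kg. It lies along the case's x in one of the three pockets, under the cover; its middle is over the finger trough, centre 28 mm above the bench. The only thick piece in the case.
- extension_center (a point): Centre of a thin steel extension bar, 100 mm long, 12 mm shaft with 16 mm square ends, lying in another pocket. To be left there.
- drift_center (a point): Centre of a thin steel square drift, 100 x 12 x 12 mm, lying in another pocket. To be left there.
- tray_in (a point): Centre of the inner floor (4 mm above the bench) of the fixed open steel tray, 170 (x) x 160 (y) x 26 mm high, walls 4 mm; axes along its sides. Position and yaw vary.
- hammer: Hammer lying on the bench beyond the case; a bystander. Origin about its middle, underneath.
- can: Spray can, 58 mm in diameter, 150 mm high, standing on the bench beyond the tray; a bystander. Origin: centre of its underside.
- wrench: Wrench, 180 mm long, lying on the bench on the robot's side of the case; a bystander. Origin about its middle, underneath.
Things that resemble listed ones, but are neither listed nor needed, are in the scene too. Of the things that look like the part that bears cover_handle, the middle-sized one is meant.

How it is judged:
On the way, in this order (a step that is already met when the one before it is completed fails the run):
1. the cover is slid to the other end of the case, clear of all three pockets (y of cover_handle in the frame of case below -0.07 m and height (world z) of cover_handle below 0.096 m), for 0.2 s.
2. the socket, still held, is lowered into the tray: its centre within 60 mm above the tray's floor (horizontal distance between socket_center and tray_in below 0.07 m and z of socket_center in the frame of tray_in below 0.06 m and contact force between the fingers and socket above 0.5 N), for 0.05 s.
At the end, for the whole second after the job is handed in: The cover lies on its rails at the -y end of the case, its bar beyond y = -70 mm in the case's frame (all pockets clear); the deep socket lies flat (within about 10 degrees) on the tray's floor, its centre within 70 mm of the tray's centre; both are at rest (all of step 1 and height (world z) of cover_handle above 0.08 m and horizontal distance between socket_center and tray_in below 0.07 m and z of socket_center in the frame of tray_in below 0.022 m and angle between socket_center's own x axis and vertical between 1.4 and 1.74 rad and linear speed of each of socket, cover below 0.02 m/s); the robot touches nothing.
It fails at once if the cover is lifted off its rails (bar more than 25 mm above its height) or tipped by more than 17 degrees (height (world z) of cover_handle above 0.113 m or angle between cover_handle's own z axis and vertical above 0.3 rad).
It fails at once if the extension bar or the drift leaves its place by more than 30 mm (distance of any of extension_center, drift_center from where it was at the start of the episode above 0.03 m).
It fails at once if the hammer, the can or the wrench is moved by more than 30 mm (distance of any of hammer, can, wrench from where it was at the start of the episode above 0.03 m).
It also fails if it takes over 54 s, if anything falls off the work surface, if the arm or the gripper's body presses on something with over 40 N, if the wrist force passes 120 N, or if a joint passes its speed limit or range.

## Working session

There is one attempt and no reset: what is moved stays moved. The work goes in short steps, Python scripts to look and compute and a tool call to move; the robot and the scene stay as the last step left them, time stands still between calls to the robot, and variables do not carry over. Pictures are saved under pics/ and viewed, at most 10 in all, crops included, and the job is handed in when it is done.

Besides the shell and the picture viewer there is one more tool, called after ">>>" as name([rows], argument=value, ...), one row to a line, values as JSON. jog_arm: Moves the arm, as the interface text tells. Its arguments: {"type":"object","properties":{"motion":{"type":"array"},"force":{"type":"number"}},"required":["motion"]}

```bash
mkdir -p pics; cat > h.py <<'E'
import numpy as np, cv2
from scipy.spatial.transform import Rotation as R
from workcell import bot
def cam(name):
    s=bot.read_state(); img,d=bot.read_camera(name); c=bot.get_calibration(name)
    f=200/np.tan(np.radians(c['vfov'])/2)
    v,u=np.mgrid[0:400,0:640]
    P=np.stack([(u-c['cx'])/f*d,(v-c['cy'])/f*d,d],-1)
    if 'rvec' in c:
        M=R.from_rotvec(np.ravel(c['rvec'])).as_matrix(); W=(P-np.ravel(c['tvec']))@M
    else:
        T=np.array(c['tool_from_camera']); W=P@T[:3,:3].T+T[:3,3]
        W=W@R.from_rotvec(s['tcp_rot']).as_matrix().T+np.array(s['tool_pos'])
    W[d==0]=np.nan
    return img,d,W,c
def save(n,img): cv2.imwrite('pics/'+n,img[...,::-1])
E
python3 - <<'E'
from h import *
i,d,W,c=cam('scene'); np.save('scene.npy',W); save('scene.png',i); print(c)
i2,d,W,c=cam('side'); np.save('side.npy',W); save('side.png',i2); print(c)
print(bot.read_state())
E
```

```text
{'vfov': 55.15778624642377, 'cx': 322.35516002571495, 'cy': 202.4072340879402, 'rvec': array([ 1.3560604 ,  2.23816846, -0.88453836]), 'tvec': array([ 0.30926378, -0.31092713,  1.40179929])}
{'vfov': 42.57753875941805, 'cx': 314.13598290248973, 'cy': 199.7809588684549, 'rvec': array([ 0.29904152, -2.61374641,  1.52114764]), 'tvec': array([0.5696616 , 0.15159747, 1.36513627])}
{'time': 0.1, 'q': array([-1.24890990e+00,  2.64683177e-01,  1.60527997e+00, -9.40192206e-06,
        1.27374641e+00, -3.68858026e-02]), 'joint_vel': array([ 3.62990866e-05, -1.87731523e-03, -2.96339118e-03,  4.77368664e-04,
       -5.18611220e-04,  2.30712672e-04]), 'joint_torque': array([ 3.59070800e-04, -5.16708040e+01, -3.68589306e+01, -6.71257430e-05,
        6.29673144e-03, -1.20882734e-05]), 'tool_pos': array([ 0.23679292, -0.63135842,  0.23005998]), 'tcp_rot': array([-3.08911943e+00, -5.60171069e-01,  4.85893319e-04]), 'wrist_force': array([ 0.38446029, -0.11516171, -0.5923286 ]), 'torque': array([-0.0239112 ,  0.004602  ,  0.00495245]), 'grip_force': 0.0, 'width': 0.9944861943459943}
```

View pics/scene.png

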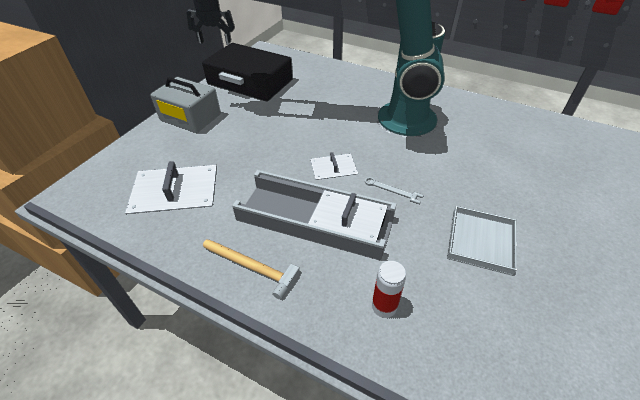

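View pics/side.png

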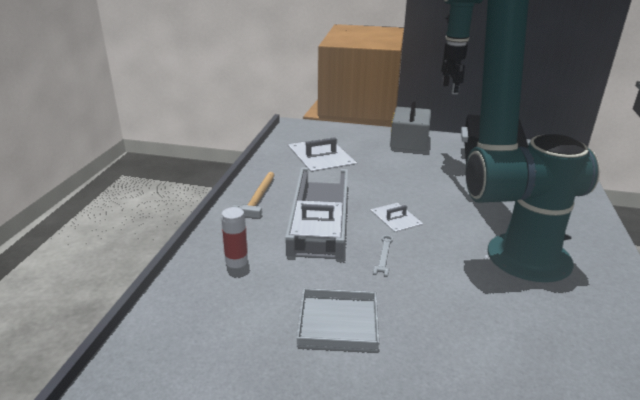

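Three plates have a pull bar: a large one (scene 170,185), a small one (333,165) and one on the case (348,212). The one on the case is middle-sized and lies over the pockets, so it is the one meant. The tray is at (484,240), the can at (388,288), the hammer at (250,265) and the wrench at (395,190). Next I'll measure these and view an enlarged crop.

```bash
python3 - <<'E'
from h import *
i=cv2.imread('pics/scene.png')[150:290,220:530]; cv2.imwrite('pics/crop1.png',cv2.resize(i,None,fx=2.5,fy=2.5,interpolation=cv2.INTER_CUBIC))
def rect(n,P):
    r=cv2.minAreaRect((P[:,:2]*1000).astype(np.float32)); print(n,len(P),'c',np.round(r[0],1),'size',np.round(r[1],1),'ang',round(r[2],1),'z',np.round(np.percentile(P[:,2],[5,50,95]),4))
def box(W,u0,u1,v0,v1,z0,z1):
    P=W[v0:v1,u0:u1].reshape(-1,3); return P[(P[:,2]>z0)&(P[:,2]<z1)]
S=np.load('scene.npy');D=np.load('side.npy')
for n,W,c,t in(('scene',S,(230,400,170,258),(440,525,203,280)),('side',D,(285,352,168,256),(294,382,286,352))):
    rect(n+' bar',box(W,*c,.079,.1)); rect(n+' case',box(W,*c,.03,.066)); rect(n+' top',box(W,*c,.0565,.066)); rect(n+' tray',box(W,*t,.012,.035))
    rect(n+' plate',box(W,*c,.0535,.0585))
A=np.r_[box(S,230,400,170,258,.079,.1),box(D,285,352,168,256,.079,.1)];rect('bar both',A)
A=np.r_[box(S,230,400,170,258,.03,.066),box(D,285,352,168,256,.03,.066)];rect('case both',A)
A=np.r_[box(S,440,525,203,280,.012,.035),box(D,294,382,286,352,.012,.035)];rect('tray both',A)
for n,b in(('can',(370,410,260,315)),('wrench',(363,425,175,205)),('hammer',(200,302,238,300))):rect(n,box(S,*b,.006,.2))
E
```

```text
scene bar 168 c [572.8  27.4] size [89.9 14.2] ang 8.3 z [0.0853 0.0934 0.0957]
scene case 5236 c [585.3 -68.1] size [157.9 415.1] ang 8.3 z [0.0349 0.0546 0.0596]
scene top 1293 c [584.9 -67.9] size [156.5 414.9] ang 8.0 z [0.0566 0.0582 0.061 ]
scene tray 830 c [450.1 361.2] size [173.7 161.2] ang 9.1 z [0.0131 0.0218 0.0267]
scene plate 2661 c [585.  -68.2] size [157.4 414.9] ang 8.3 z [0.0538 0.0556 0.058 ]
side bar 208 c [568.8  31.4] size [89.5 21.6] ang 7.5 z [0.0824 0.0933 0.0974]
side case 2550 c [582.3 -65.2] size [152.5 423.4] ang 8.3 z [0.0363 0.0575 0.0627]
side top 1611 c [582.5 -67. ] size [152.4 420. ] ang 8.2 z [0.0568 0.0586 0.0632]
side tray 1186 c [447.6 362.2] size [170.2 166.5] ang 9.2 z [0.0132 0.0228 0.0287]
side plate 1281 c [582.5 -64.8] size [152.2 416.6] ang 8.4 z [0.0541 0.0568 0.0583]
bar both 376 c [570.9  30.5] size [92.7 22.5] ang 5.5 z [0.0829 0.0934 0.0969]
case both 7786 c [584.8 -64.8] size [157.9 423.3] ang 8.3 z [0.0352 0.0554 0.061 ]
tray both 2016 c [449.5 362.5] size [174.4 166.3] ang 9.3 z [0.0132 0.0223 0.0283]
can 1392 c [749.  202.7] size [55.9 56.5] ang 31.7 z [0.024  0.1225 0.1507]
wrench 332 c [440.2  86.5] size [159.6 176.8] ang 0.6 z [0.0063 0.0529 0.0601]
hammer 1363 c [ 851.6 -135.8] size [160.6 262.8] ang 8.2 z [0.0119 0.0229 0.0284]
```

View pics/crop1.png

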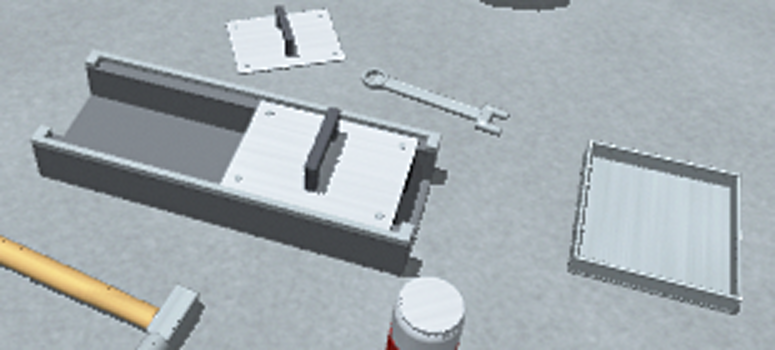

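The crop shows the middle plate at (320,165) with its bar at (322,150) on the case, at the end nearest the can and tray. The sizes fit: bar 90x14 mm with its top at 94 mm, case 152x414 mm. The case centre is (584,-67) mm with yaw 8.2°, the bar is at about (571,29), and the tray centre is about (449,362) with yaw 9.2°.

>>> jog_arm([
  [1,0,0,0,6.2],
  [1,0,0,0,6.2],
  [1,21,-30,2,0],
  [1,21,-30,2,0],
  [1,21,-30,2,0],
  [1,21,-30,2,0],
  [1,21,-30,2,0],
  [1,21,-30,2,0],
  [1,21,-30,2,0],
  [1,21,-30,2,0],
], force=60)

```text
time: 0.93
tool_pos: [0.3694, -0.3687, 0.2147]
tcp_rot: [-3.133, -0.223, 0.001]
wrist_force: [1.0, -0.1, 0.2]
width: 0.998
grip_force: 0.0
```

>>> jog_arm([
  [1,21,-30,2,0],
  [1,21,-30,2,0],
  [1,21,-30,2,0],
  [1,21,-30,2,0],
  [1,21,-30,2,0],
  [1,21,-30,2,0],
  [1,21,-30,2,0],
  [1,21,-30,2,0],
  [1,21,-30,2,0],
  [1,21,-30,2,0],
])

```text
time: 1.77
tool_pos: [0.5347, -0.042, 0.1948]
tcp_rot: [-3.134, -0.224, 0.001]
wrist_force: [0.5, 0.0, -0.1]
width: 1.001
grip_force: 0.0
```

```bash
cat >> h.py <<'E'
def go(x,y,z,yaw):
    s=bot.read_state(); M=R.from_rotvec(s['tcp_rot']).as_matrix(); p=np.array(s['tool_pos'])*1000
    y0=np.degrees(np.arctan2(M[1,0],M[0,0])); a=np.radians(yaw); d=np.array([x,y,z])-p
    print('t',round(s['time'],2),'pos',np.round(p,1),'yaw',round(y0,2),'tilt',np.round(M[:,2],4),'F',np.round(s['wrist_force'],1),'w',round(s['width'],3),'g',round(s['grip_force'],1))
    print('twist first',round(y0-yaw,2),'then shift',np.round([d@[np.cos(a),np.sin(a),0],d@[np.sin(a),-np.cos(a),0],-d[2]],1))
E
python3 -c "
from h import *
go(571,29,150,8.2)"
```

```text
t 1.77 pos [534.7 -42.  194.8] yaw 8.17 tilt [-5.e-04  0.e+00 -1.e+00] F [ 0.5  0.  -0.1] w 1.001 g 0.0
twist first -0.03 then shift [ 46.1 -65.1  44.8]
```

>>> jog_arm([
  [1,12,-16,11,0],
  [1,12,-16,11,0],
  [1,11,-17,11,0],
  [1,11,-16,12,0],
  [1,0,0,0,0],
  [1,0,0,0,0],
])

```text
time: 2.27
tool_pos: [0.5699, 0.0277, 0.1488]
tcp_rot: [3.133, 0.227, -0.005]
wrist_force: [0.3, -0.9, 0.4]
width: 1.002
grip_force: 0.0
```

```bash
python3 - <<'E'
from h import *
i,d,W,c=cam('wrist'); save('w1.png',i)
P=W.reshape(-1,3); Q=P[(P[:,2]>.085)&(P[:,2]<.1)&(abs(P[:,0]-.571)<.08)&(abs(P[:,1]-.029)<.06)]
print(len(Q), cv2.minAreaRect((Q[:,:2]*1000).astype(np.float32)), np.median(Q[:,2]), np.median(Q,0))
Q=P[(P[:,2]>.05)&(P[:,2]<.066)]
print(len(Q), cv2.minAreaRect((Q[:,:2]*1000).astype(np.float32)))
go(571,29,70,8.2)
E
```

```text
2703 ((573.5040893554688, 27.0351505279541), (89.2458267211914, 13.890213966369629), 8.464506149291992) 0.09386064870083723 [0.57800169 0.02753015 0.09386065]
52645 ((583.3385009765625, -52.65509033203125), (152.93240356445312, 384.40740966796875), 8.30065631866455)
t 2.32 pos [570.3  27.  149.7] yaw 8.22 tilt [-1.7e-03 -5.0e-04 -1.0e+00] F [ 0.9 -1.1 -0.1] w 1.004 g 0.0
twist first 0.02 then shift [ 1.  -1.9 79.7]
```

View pics/w1.png

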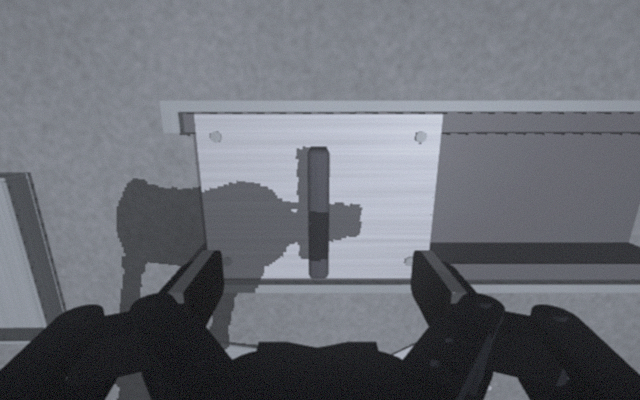

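The wrist view shows the bar at (318,147–278), centred between the fingers and measured at (573.5,27) with its top at 94 mm. I'll go down and grip.

>>> jog_arm([
  [1,3,0,20,0],
  [1,0,0,20,0],
  [1,0,0,20,0],
  [1,0,0,20,0],
  [0,0,0,0,0],
  [-1,0,0,0,0],
  [-1,0,0,0,0],
  [-1,0,0,0,0],
  [-1,0,0,0,0],
  [-1,0,0,0,0],
], force=50)

```text
time: 3.15
tool_pos: [0.575, 0.0275, 0.072]
tcp_rot: [3.134, 0.223, 0.004]
wrist_force: [-4.4, -2.2, 10.6]
width: 0.157
grip_force: 50.3
```

>>> jog_arm([
  [-1,0,0,0,0],
  [-1,0,0,0,0],
  [-1,0,0,0,0],
  [-1,0,0,0,0],
])

```text
time: 3.48
tool_pos: [0.5751, 0.0275, 0.072]
tcp_rot: [3.133, 0.224, 0.004]
wrist_force: [-0.0, -0.1, 6.3]
width: 0.154
grip_force: 50.2
```

>>> jog_arm([
  [-1,0,4,-1,0],
  [-1,0,10,0,0],
  [-1,0,12,0,0],
  [-1,0,12,0,0],
  [-1,0,12,0,0],
  [-1,0,12,0,0],
  [-1,0,12,0,0],
  [-1,0,12,0,0],
  [-1,0,12,0,0],
  [-1,0,12,0,0],
])

```text
time: 4.32
tool_pos: [0.5899, -0.0823, 0.072]
tcp_rot: [-3.133, -0.222, -0.001]
wrist_force: [-1.0, 4.9, 5.8]
width: 0.153
grip_force: 50.2
```

>>> jog_arm([
  [-1,0,12,0,0],
  [-1,0,12,0,0],
  [-1,0,12,0,0],
  [-1,0,12,0,0],
  [-1,0,12,0,0],
  [-1,0,12,0,0],
  [-1,0,8,0,0],
  [-1,0,4,0,0],
  [-1,0,0,0,0],
  [-1,0,0,0,0],
])

```text
time: 5.15
tool_pos: [0.6018, -0.1666, 0.072]
tcp_rot: [3.132, 0.222, 0.002]
wrist_force: [-0.5, -0.6, 4.5]
width: 0.157
grip_force: 50.0
```

```bash
python3 - <<'E'
from h import *
go(584,-67,70,8.2)
p=np.array(bot.read_state()['tool_pos'][:2])*1000-[583.5,-67]; a=np.radians(8.3); print('bar in case frame',p@[np.cos(a),np.sin(a)],p@[-np.sin(a),np.cos(a)])
E
```

```text
t 5.15 pos [ 601.8 -166.6   72. ] yaw 8.1 tilt [ 0.0011 -0.0014 -1.    ] F [-0.5 -0.6  4.5] w 0.157 g 50.0
twist first -0.1 then shift [  -3.4 -101.2    2. ]
bar in case frame 3.7228534465882324 -101.2427721582038
```

The bar is at y ≈ -101 mm in the case's frame, held flat. I'll release it, rise, and look into the pockets.

>>> jog_arm([
  [1,0,0,0,0],
  [1,0,0,0,0],
  [1,0,0,0,0],
  [1,0,0,0,0],
  [1,0,0,0,0],
  [1,0,0,0,0],
  [1,0,0,-25,0],
  [1,0,0,-30,0],
  [1,0,0,-30,0],
  [1,0,0,-25,0],
])

```text
time: 5.98
tool_pos: [0.6017, -0.1646, 0.1832]
tcp_rot: [3.133, 0.224, 0.001]
wrist_force: [0.9, -0.2, 0.8]
width: 0.996
grip_force: 0.0
```

>>> jog_arm([
  [1,0,-28,0,0],
  [1,0,-34,0,0],
  [1,0,-34,0,0],
  [1,0,-34,0,0],
  [1,0,-34,0,0],
  [1,0,-34,0,0],
  [1,0,0,0,0],
  [1,0,0,0,0],
])

```text
time: 6.65
tool_pos: [0.5729, 0.0331, 0.1813]
tcp_rot: [3.133, 0.229, 0.0]
wrist_force: [0.6, -0.4, -0.2]
width: 0.997
grip_force: 0.0
```

```bash
python3 - <<'E'
from h import *
i,d,W,c=cam('wrist'); save('w2.png',i); np.save('w2.npy',W)
go(570,29,72,8.2)
a=np.radians(8.3); q=(W[...,:2]*1000-[583.5,-67]); X=q@[np.cos(a),np.sin(a)]; Y=q@[-np.sin(a),np.cos(a)]; Z=W[...,2]*1000
# top-down profile of heights along case y
for x0,x1 in((-50,-30),(-20,20),(30,50)):
    print(x0,[(y,int(np.median(Z[m])) if (m:=(X>x0)&(X<x1)&(abs(Y-y)<1.5)).sum()>3 else None) for y in range(15,190,4)])
b=(abs(Y+101)<30)&(Z>85)&(abs(X)<60); print('bar',b.sum(), Y[b].mean() if b.any() else '')
E
```

```text
t 6.7 pos [573.2  31.9 181.4] yaw 8.28 tilt [ 3.e-04 -7.e-04 -1.e+00] F [-0.2 -0.4 -0.1] w 0.998 g 0.0
twist first 0.08 then shift [ -3.6   2.4 109.4]
-50 [(15, 33), (19, 33), (23, 24), (27, 33), (31, 38), (35, 40), (39, 42), (43, 42), (47, 42), (51, 40), (55, 36), (59, 12), (63, 33), (67, 33), (71, 33), (75, 32), (79, 11), (83, 11), (87, 11), (91, 22), (95, 22), (99, 23), (103, 11), (107, 11), (111, 10), (115, 11), (119, 33), (123, 33), (127, 33), (131, 33), (135, 10), (139, 11), (143, 16), (147, 26), (151, 26), (155, 26), (159, 26), (163, 11), (167, 11), (171, 25), (175, 33), (179, 33), (183, 33), (187, None)]
-20 [(15, 5), (19, 5), (23, None), (27, 250), (31, 253), (35, 251), (39, 253), (43, 246), (47, 244), (51, 238), (55, 230), (59, 223), (63, 260), (67, 5), (71, 5), (75, 5), (79, 5), (83, 258), (87, 260), (91, 263), (95, 263), (99, 263), (103, 263), (107, 263), (111, 261), (115, 259), (119, 6), (123, 5), (127, 5), (131, 5), (135, 5), (139, 260), (143, 217), (147, 231), (151, 244), (155, 245), (159, 261), (163, 250), (167, 251), (171, 252), (175, 5), (179, 5), (183, 5), (187, 5)]
30 [(15, 33), (19, 33), (23, 31), (27, 42), (31, 43), (35, 43), (39, 43), (43, 43), (47, 43), (51, 43), (55, 43), (59, 28), (63, 33), (67, 33), (71, 33), (75, 32), (79, 11), (83, 11), (87, 11), (91, 22), (95, 23), (99, 23), (103, 11), (107, 11), (111, 11), (115, 12), (119, 33), (123, 33), (127, 33), (131, 33), (135, 10), (139, 11), (143, 26), (147, 27), (151, 27), (155, 27), (159, 11), (163, 11), (167, 11), (171, 25), (175, 33), (179, 33), (183, 33), (187, None)]
bar 2870 -98.57917568731443
```

View pics/w2.png

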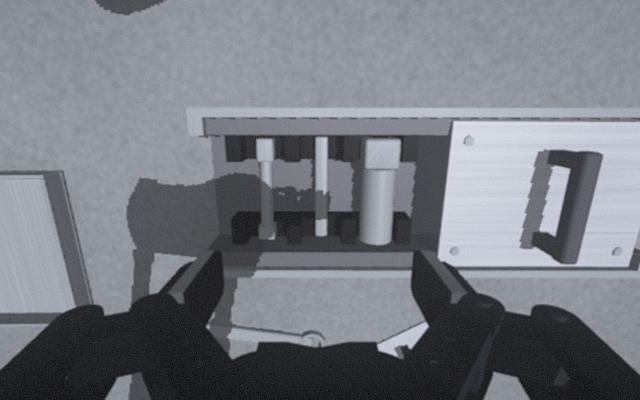

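The cover is parked with its bar at (575,205). The pockets hold, from right to left, the thick deep socket at (380,190), the drift at (321,185) and the extension at (266,185). The socket fits the description: 32 mm thick, top at about 43 mm. I'll measure it precisely.

```bash
python3 - <<'E'
from h import *
W=np.load('w2.npy')
a=np.radians(8.3); q=(W[...,:2]*1000-[583.5,-67]); X=q@[np.cos(a),np.sin(a)]; Y=q@[-np.sin(a),np.cos(a)]; Z=W[...,2]*1000
m=(abs(X)<53)&(Y>22)&(Y<64)&(Z>35.5)&(Z<50)
P=np.stack([X[m],Y[m]],1).astype(np.float32); print(cv2.minAreaRect(P),P[:,0].min(),P[:,0].max(), np.percentile(Z[m],98))
for x in range(-50,51,10):
    k=abs(P[:,0]-x)<3; print(x, np.round([P[k,1].min(),P[k,1].max()],1) if k.any() else None)
print([(y,int(np.median(Z[n]))) for y in range(-20,26,3) if (n:=(abs(X)<15)&(Z<100)&(abs(Y-y)<2)).sum()>3])
print([(x,int(np.median(Z[n]))) for x in range(-40,41,4) if (n:=(abs(X-x)<2)&(Z<100)&(abs(Y-70)<3)).sum()>3])
p=np.array([583.5,-67])+np.array([[np.cos(a),-np.sin(a)],[np.sin(a),np.cos(a)]])@[0,43]; print(p); go(*p,100,8.3)
E
```

```text
((0.09235382080078125, 43.042884826660156), (105.13976287841797, 41.8336296081543), 0.031355902552604675) -52.478638 52.668175 46.72748023533476
-50 [22.1 63.9]
-40 [29.7 56.1]
-30 [29.5 56.3]
-20 [28.9 56. ]
-10 [28.8 56.1]
0 [28.3 55.8]
10 [29.2 56.3]
20 [29.8 56.5]
30 [27.5 58.5]
40 [26.8 58.5]
50 [26.3 58.6]
[(-20, 54), (-17, 54), (-14, 54), (-11, 6), (-8, 5), (-5, 5), (-2, 4), (1, 5), (4, 5), (7, 4), (10, 5), (13, 5), (16, 5), (19, 5), (22, 5)]
[(-40, 32), (-36, 33), (-32, 33), (-28, 33), (-24, 15), (-20, 5), (-16, 5), (-12, 5), (-8, 5), (-4, 5), (0, 4), (4, 4), (8, 5), (12, 5), (16, 5), (20, 4), (24, 5), (28, 5), (32, 33), (36, 33), (40, 33)]
[577.29268336 -24.45039107]
t 6.7 pos [573.2  31.9 181.4] yaw 8.28 tilt [ 3.e-04 -7.e-04 -1.e+00] F [-0.2 -0.4 -0.1] w 0.998 g 0.0
twist first -0.02 then shift [-4.1 56.3 81.4]
```

>>> jog_arm([
  [0.25,-2.5,18,10,0],
  [0.25,0,19,30,0],
  [0.25,0,19,30,0],
  [0.25,0,0,20,0],
  [0.25,0,0,0,0],
  [0.25,0,0,0,0],
], force=60)

```text
time: 7.2
tool_pos: [0.5775, -0.0258, 0.0899]
tcp_rot: [-3.133, -0.22, 0.006]
wrist_force: [0.1, -0.2, 1.0]
width: 0.621
grip_force: 0.0
```

```bash
python3 - <<'E'
from h import *
go(578.5,-24.5,13,8.3)
E
```

```text
t 7.2 pos [577.5 -25.8  89.9] yaw 8.03 tilt [-3.6e-03  2.0e-04 -1.0e+00] F [ 0.1 -0.2  1. ] w 0.621 g 0.0
twist first -0.27 then shift [ 1.1 -1.1 76.9]
```

>>> jog_arm([
  [0.25,1,-0.5,20,0],
  [0.25,0,0,20,0],
  [0.25,0,0,14,0],
  [0.25,0,0,10,0],
  [0.25,0,0,8,0],
  [0.25,0,0,5,0],
  [0.25,0,0,0,0],
])

```text
time: 7.78
tool_pos: [0.5798, -0.0237, 0.0142]
tcp_rot: [-3.134, -0.224, 0.0]
wrist_force: [1.0, 0.2, -0.6]
width: 0.626
grip_force: 0.0
```

No contact on the way down. Closing on the socket.

>>> jog_arm([
  [-1,0,0,0,0],
  [-1,0,0,0,0],
  [-1,0,0,0,0],
  [-1,0,0,0,0],
  [-1,0,0,0,0],
  [-1,0,0,0,0],
  [-1,0,0,0,0],
])

```text
time: 8.37
tool_pos: [0.5808, -0.0238, 0.0156]
tcp_rot: [3.133, 0.223, 0.003]
wrist_force: [-1.5, 0.3, 6.1]
width: 0.35
grip_force: 59.8
```

>>> jog_arm([
  [-1,0,0,-5,0],
  [-1,0,0,-10,0],
  [-1,0,0,-20,0],
  [-1,0,0,-30,0],
  [-1,0,0,-30,0],
  [-1,0,0,-30,0],
  [-1,0,0,-15,0],
  [-1,0,0,0,0],
])

```text
time: 9.03
tool_pos: [0.5828, -0.024, 0.1597]
tcp_rot: [3.132, 0.223, 0.014]
wrist_force: [0.8, 0.1, -2.0]
width: 0.351
grip_force: 60.1
```

```bash
python3 - <<'E'
from h import *
i,d,W,c=cam('wrist'); save('w3.png',i)
go(449,362,110,9.2)
E
```

```text
t 9.08 pos [581.2 -23.9 156.9] yaw 8.16 tilt [ 4.9e-03 -4.0e-04 -1.0e+00] F [ 0.1 -0.1 -3.8] w 0.351 g 60.1
twist first -1.04 then shift [ -68.8 -402.    46.9]
```

View pics/w3.png

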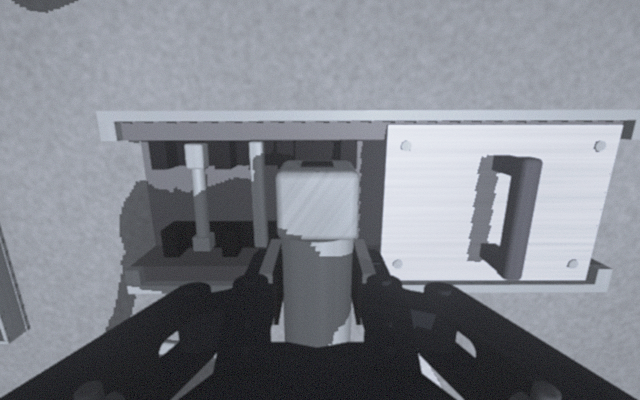

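The socket is held level at (318,250). The two thin pieces are still in their pockets at (200,195) and (258,195), and the cover is parked. Moving to the tray.

>>> jog_arm([
  [-1,-3,-17,0,-1],
  [-1,-6,-35,0,0],
  [-1,-6,-35,0,0],
  [-1,-6,-35,0,0],
  [-1,-6,-35,0,0],
  [-1,-6,-35,0,0],
  [-1,-6,-35,0,0],
  [-1,-6,-35,0,0],
  [-1,-6,-35,0,0],
  [-1,-6,-35,0,0],
])

```text
time: 9.92
tool_pos: [0.4682, 0.2955, 0.1515]
tcp_rot: [3.129, 0.251, -0.007]
wrist_force: [0.6, -0.6, -2.8]
width: 0.352
grip_force: 60.2
```

>>> jog_arm([
  [-1,-6,-35,0,0],
  [-1,-5,-28,0,0],
  [-1,0,-5,0,0],
  [-1,0,0,20,0],
  [-1,0,0,20,0],
  [-1,0,0,10,0],
  [-1,0,0,0,0],
  [-1,0,0,0,0],
])

```text
time: 10.58
tool_pos: [0.448, 0.359, 0.1023]
tcp_rot: [3.129, 0.25, -0.006]
wrist_force: [0.1, 0.4, -2.8]
width: 0.35
grip_force: 60.3
```

```bash
python3 - <<'E'
from h import *
go(449,362,8,9.2)
i,d,W,c=cam('scene'); save('s2.png',i[170:320,380:580].repeat(3,0).repeat(3,1))
E
```

```text
t 10.58 pos [448.  359.  102.3] yaw 9.13 tilt [-0.0035 -0.0027 -1.    ] F [ 0.1  0.4 -2.8] w 0.35 g 60.3
twist first -0.07 then shift [ 1.5 -2.8 94.3]
```

View pics/s2.png

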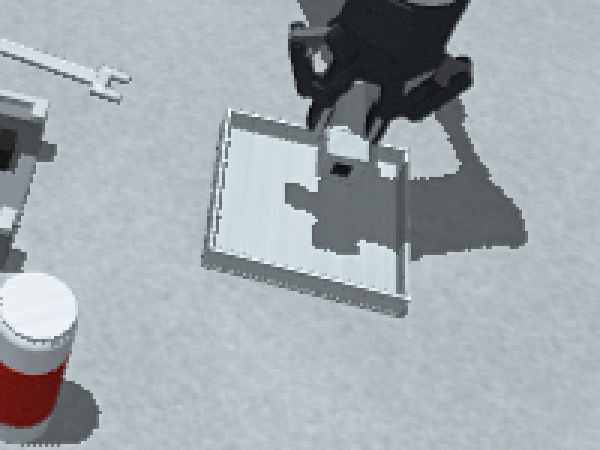

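The crop shows the socket (340,150) held above the tray, shifted by perspective; the measured pose is within 3 mm of the tray's centre. Lowering slowly.

>>> jog_arm([
  [-1,1,-3,20,0],
  [-1,0,0,25,0],
  [-1,0,0,20,0],
  [-1,0,0,12,0],
  [-1,0,0,6,0],
  [-1,0,0,3,0],
  [-1,0,0,2,0],
  [-1,0,0,0,0],
  [-1,0,0,0,0],
])

```text
time: 11.38
tool_pos: [0.4506, 0.3642, 0.0175]
tcp_rot: [-3.13, -0.251, -0.003]
wrist_force: [0.9, -0.0, -2.7]
width: 0.352
grip_force: 60.4
```

>>> jog_arm([
  [-1,0,0,3,0],
  [-1,0,0,2,0],
  [-1,0,0,2,0],
  [-1,0,0,1,0],
  [-1,0,0,0,0],
  [-1,0,0,0,0],
])

```text
time: 11.88
tool_pos: [0.4495, 0.3635, 0.0081]
tcp_rot: [3.131, 0.251, -0.001]
wrist_force: [0.1, 0.2, -2.3]
width: 0.349
grip_force: 60.4
```

>>> jog_arm([
  [-1,0,0,0.5,0],
  [-1,0,0,0.5,0],
  [-1,0,0,0,0],
  [-1,0,0,0,0],
])

```text
time: 12.22
tool_pos: [0.4498, 0.3636, 0.0076]
tcp_rot: [-3.131, -0.251, -0.0]
wrist_force: [-1.4, -0.9, 0.4]
width: 0.354
grip_force: 60.8
```

Force went from -2.5 to about 0, so the socket is resting on the floor. Opening gently and backing off.

>>> jog_arm([
  [-0.2,0,0,0,0],
  [-0.1,0,0,0,0],
  [0.1,0,0,0,0],
  [0.3,0,0,0,0],
  [0.3,0,0,0,0],
  [0.3,0,0,0,0],
  [0.3,0,0,-5,0],
  [0.3,0,0,-20,0],
  [0.3,0,0,-35,0],
  [0.3,0,0,-35,0],
])

```text
time: 13.05
tool_pos: [0.4483, 0.3625, 0.1019]
tcp_rot: [3.129, 0.251, -0.005]
wrist_force: [0.9, -0.6, 0.1]
width: 0.65
grip_force: 0.0
```

>>> jog_arm([
  [0.3,0,0,-35,0],
  [0.3,0,0,-35,0],
  [0.3,0,0,-20,0],
  [0.3,0,0,0,0],
  [0.3,0,0,0,0],
  [0.3,0,0,0,0],
])

```text
time: 13.55
tool_pos: [0.4491, 0.3632, 0.1916]
tcp_rot: [3.131, 0.251, -0.001]
wrist_force: [-0.1, 0.0, -1.8]
width: 0.649
grip_force: 0.0
```

```bash
python3 - <<'E'
from h import *
i,d,W,c=cam('wrist'); save('w4.png',i); go(449,362,8,9.2)
P=W.reshape(-1,3)*1000
Q=P[(abs(P[:,0]-449)<70)&(abs(P[:,1]-362)<65)&(P[:,2]>22)&(P[:,2]<60)]
print(len(Q),cv2.minAreaRect(Q[:,:2].astype(np.float32)),np.percentile(Q[:,2],[2,50,98]))
i,d,W,c=cam('scene'); save('s3.png',i)
E
```

```text
t 13.6 pos [448.7 362.8 190.7] yaw 9.15 tilt [-0.0023 -0.0017 -1.    ] F [ 0.3  0.1 -0.3] w 0.648 g 0.0
twist first -0.05 then shift [  0.2   0.8 182.7]
3152 ((440.00067138671875, 361.6265563964844), (129.91226196289062, 121.22151947021484), 89.66746520996094) [24.04793155 34.04801139 36.2144291 ]
```

View pics/s3.png

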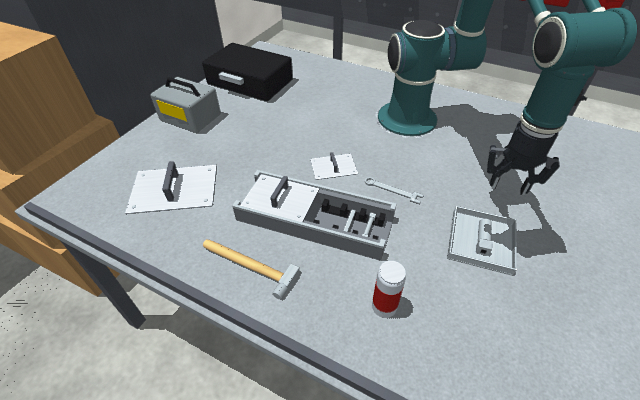

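The socket lies flat in the middle of the tray (484,238) with its top at 36 mm. The cover is parked at (280,200), the thin pieces are in place, the bystanders look unmoved, and the gripper is clear.

```bash
python3 -c "
from workcell import bot
print(bot.finish_job())"
```

```text
the job is handed in; nothing more can be done
None
```

The job is handed in at about 13.6 s (limit 54 s): the cover is parked at the case's -y end, the deep socket lies flat in the middle of the tray, and nothing else appears to have moved; no verdict came back.

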